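# Run the mixer-grinder on its guarded hold-to-run lever

### The arm

A 6-joint arm with a two-finger parallel gripper is mounted at the origin on the work surface. World frame = base frame: x ahead of the robot, y to its left, z up, the work surface at z = 0. Lengths are in mm, angles in degrees, forces in N, time in s.
With the tool pointing down it reaches from about 350 to 850 mm from the base axis. Payload 8.1 kg.
Tool frame: the origin (TCP) lies at the very end of the fingers, on their centre line; the grasp point (between the pads) lies 19 mm behind it; z points along the fingers, y is the direction in which the jaws open and shut (so a half turn about z gives the same grasp; the last joint's range is limited). The gripper opens to 85 mm and grips with 20 to 120 N. Pads are 22 mm wide; open, the fingers measure 114 mm over their backs; the gripper's body (76 mm by 85 mm) begins 54 mm behind the grasp point. The pads swing forward as they close: fully open they stand 13 mm farther back than shut.
Start: joints at [61.341, 7.471, 85.268, -0, 87.261, -4.893], TCP at [241.784, 549.132, 231.292] pointing down, gripper open.
Joint ranges: [-169.43, 169.43], [-51.17, 129.36], [1.28, 143.12], [-76.62, 256.62], [0, 156.53], [-152.29, 152.29]. Speed limits (degrees/s): [136.94, 136.94, 159.86, 180, 180, 180].

### API

Orientations are given as [roll, pitch, yaw] about the fixed x, y, z axes, in that order (R = Rz(yaw) Ry(pitch) Rx(roll)).
In Python, from bench import sensors, viewer, job gives the robot as it stands.
- The arm moves only by the shell command python3 -m pendant 'ROWS' [FORCE]. ROWS is JSON, one flat list of numbers, 5 for each row, row after row: the shift along the world's x, y, z in mm, then the turn about the world's z in rad, then the finger opening in mm, from 0 to 85.4. In form: [x, y, z, twist, hand, x, y, z, twist, hand, ...]. A call has 1 to 12 rows; each row shifts and turns the pose as measured when the row begins; what a row does not reach is not made up. A row lasts 1/12 s, in which the tool goes at most 41.7 mm and 7.16 degrees, less where a joint would pass 70% of its speed; a pose out of reach is approached as far as the arm can. A call with a gripper value outside its range is refused whole. The fingers move at their own pace and stop on an object; FORCE is the grip in N (left out, the last holds). Time passes only in rows, so rows that do not move let the fingers close. It gives the time, the measured TCP pose, the force and the opening at its end, in the units of the state.
- sensors.sense(): the state, without advancing time (a new reading comes with each control period).
- viewer.snapshot(name): name is "scene" or "top" or "wrist"; returns a dict with "frame" (480x640x3 uint8, blue, green, red), "z_map" (480x640 float32, mm along the optical axis (not along the pixel's ray), 0 where there is no reading), "fx", "fy", "cx", "cy" (pixels), "k1" (the pictures are not rectified: a ray, as slopes to the right and down, at radius r is drawn at 1 + k1 r^2 times it, then the intrinsics apply), "view" (4x4, takes a point from world to camera coordinates). Camera axes: x right, y down, z forward; pixel columns grow to the right and rows downward; lengths in mm; the calibration is good to about 2 mm. A picture is of the moment at which its call begins.
- job.hand_in(): hands the job in, once; it reports no verdict.
The state is a dict: "time": time; "joint_pos": joint angles; "qd": joint speeds; "joint_efforts": joint torques, N m; "tool_pos": TCP position; "tcp_rot": TCP orientation; "ft_force": force on the tool from outside, world axes, zero at the start; "wrist_torque": the same for the moment, N m; "finger_gap": finger opening in mm.
Only numpy, scipy, OpenCV 4.12 (cv2) and the standard library are available. Lean on these libraries where they do the work, as an engineer would, in place of code of your own. Each camera call takes 0.05 s, during which the arm holds its last target.

### The job

Start the mixer-grinder: press the round key all the way down and let it up, then do the same with the long bar key, one key at a time, leaving the small square stop key unpressed. Then flip the safety catch over to its open side, pull the lever it guards all the way towards the front of the machine, and finish while still holding the lever there in the gripper's fingers. Leave the cup, green jar, spice bottle and grater standing where they are.

Things in the scene. Friction and masses are not known exactly. Their poses are not given: they have to be found in the camera images.
- mixer: White mixer-grinder fixed on the counter, base 240 (x) x 370 (y) mm, deck 85 mm up; origin under its centre, z up, front to its -x (the robot, +-0.3 rad). A steel jar (radius 60, top 247 mm up) stands on its left at y = +118 mm, jar handle to +x; the controls are on its right (y < 15 mm). Keys in a row at x = -70, y = -135, -75, -15 mm; which key is where varies.
- round_key_top (a point): Centre of the top of the round key (disc 34 mm across), 103.5 mm above the counter. All keys are black, stand 18 mm above the deck in bare aluminium bezels 56 x 46 mm, 5 mm high, 60 mm apart.
- round_key (a joint): Travel of the round key in m, 0 up, 0.006 fully down; a spring returns it when let go, about 1.5 N at the start and 5 N fully down.
- bar_key_top (a point): Centre of the top of the long bar key (48 mm along the machine's x, 16 mm along its y), same height.
- bar_key (a joint): Travel of the bar key in m, as for the round key, same spring.
- square_key_top (a point): Centre of the top of the small square key (20 x 20 mm), the stop key, same height. Not to be pressed.
- square_key (a joint): Travel of the square key in m, as for the round key.
- catch_top (a point): Top edge, middle, of the safety catch: a steel tab, upright when closed, 18 (machine x) x 8 (y) mm, top 159 mm above the counter, at machine x = 24, y = -94 mm, just in front and right of the lever's foot. Its hinge lies along machine x at its foot, 66 mm below this point. A nose 17 to 27 mm above the hinge reaches 34 mm to +y across the lever's path.
- catch (a joint): Angle of the catch in rad: 0 closed (upright), grows as the tab tips to the machine's right (-y), 1.45 fully open, lying to the right. A light push on the tab's top to -y (under 1 N) flips it; tipped past about 0.5 it falls open by its own weight and stays, before that it falls back.
- lever_grip (a point): Grip point: middle of the lever's round black crossbar (16 mm thick, along machine y). The lever is an L: an 85 mm steel stem, 12 mm thick, on a hinge along y at machine x = 30, y = -70, 93 mm above the counter; from its top the bar runs 60 mm to +y, this point 34 mm from the stem. At rest the stem leans 0.5 rad to the back (+x), this point 168 mm up at machine x = 71 mm.
- lever (a joint): Angle of the lever in rad: 0 at rest, grows as its top is pulled to the machine's front (-x) about its hinge, 0.70 at the stop (stem then leaning 0.2 rad to the front). A spring returns it when let go: about 2 N at the crossbar at rest, 7 N at the stop. While the catch is closed it stops at about 0.15.
- green_jar: Green plastic jar, 68 mm wide, 100 mm tall, origin under its centre. Bystander beside the mixer, as are the next three.
- cup: White ceramic cup, 74 mm wide, 80 mm tall, origin under its centre.
- spice: Amber glass spice bottle with a white flip lid, 44 mm wide, 108 mm tall, origin under its centre.
- grater: Small steel box grater, 50 x 60 mm, 134 mm tall with its handle, origin under its centre.

How it is judged (in metres and radians):
On the way, in this order (a step that is already met when the one before it is completed fails the run):
1. the round key is pressed down, the bar key up (value of joint round_key above 0.0045 m and value of joint bar_key below 0.0015 m), for 0.05 s.
2. the bar key is pressed down, the round key up again (value of joint bar_key above 0.0045 m and value of joint round_key below 0.0015 m), for 0.05 s.
3. the safety catch is flipped open, both keys up (value of joint catch above 1.1 rad and value of joint each of bar_key, round_key below 0.0015 m), for 0.2 s.
4. the lever is pulled and held by the fingers with the catch open (value of joint lever above 0.55 rad and value of joint catch above 1.1 rad and contact force between the fingers and lever above 1.5 N), for 0.5 s.
At the end, for the whole second after the job is handed in: The lever is held still by the fingers (contact over 1.5 N) beyond 0.55 rad of its 0.70 rad travel, the catch lies open (beyond 1.1 rad), all three keys are up (within 1.5 mm) and the bystanders stand where they were (within 25 mm) (all of step 4 and velocity of joint lever below 0.1 rad/s and value of joint each of round_key, bar_key, square_key below 0.0015 m); the arm keeps its last pose, push and grip.
It fails at once if the square stop key is pressed (value of joint square_key above 0.003 m).
It fails at once if two keys are down at once (value of joint each of round_key, bar_key above 0.003 m).
It fails at once if the lever is forced while the catch is closed (value of joint lever above 0.25 rad and value of joint catch below 0.6 rad).
It fails at once if a bystander is shifted or tipped (distance of any of green_jar, cup, spice, grater from where it was at the start of the episode above 0.025 m or angle between any of green_jar, cup, spice, grater's own z axis and vertical above 0.3 rad).
It also fails if it takes over 54 s, if anything falls off the work surface, if the arm or the gripper's body presses on something with over 40 N, if the wrist force passes 120 N, or if a joint passes its speed limit or range.

## Working session

There is one attempt and no reset: what is moved stays moved. The work goes in short steps, Python scripts to look and compute and a shell command to move; the robot and the scene stay as the last step left them, time stands still between calls to the robot, and variables do not carry over. Pictures are saved under pics/ and viewed, and the job is handed in when it is done.

```bash
ls; mkdir -p pics
python3 - <<'E'
from bench import sensors, viewer
import cv2,pickle
s=sensors.sense();print(s)
for n in ["scene","top","wrist"]:
    d=viewer.snapshot(n);pickle.dump(d,open(f"pics/{n}0.pkl","wb"));cv2.imwrite(f"pics/{n}0.png",d["frame"]);print(n,d["fx"],d["fy"],d["cx"],d["cy"],d["k1"],d["view"].tolist() if hasattr(d["view"],'tolist') else d["view"])
E
```

```text
pics
{'time': 0.0, 'joint_pos': array([ 6.13397385e+01,  7.51391165e+00,  8.53307426e+01,  3.27392247e-04,
        8.72599071e+01, -4.89296340e+00]), 'qd': array([ 0.00778356,  0.07358044,  0.01638034, -0.01325801,  0.03455776,
        0.05340848]), 'joint_efforts': array([-1.54377653e-03, -5.69429398e+01, -5.00535822e+01, -3.72779768e-04,
        1.56655954e-02,  3.76778485e-05]), 'tool_pos': array([241.52674522, 548.64156072, 230.24286418]), 'tcp_rot': array([-1.79895848e+02, -9.24430297e-03,  1.56232678e+02]), 'ft_force': array([-0.60444431,  0.28840708,  0.56178488]), 'wrist_torque': array([ 0.03318734, -0.05147446, -0.00956903]), 'finger_gap': 85.45110531153739}
scene 475.9683990926251 475.9683990926251 323.7531610237317 243.75497753029344 -0.0382472732436347 [[0.4412607664388592, 0.8971114765558359, -0.021907410472212126, -313.4530597178916], [0.5453516031441056, -0.2874687664017661, -0.7873711559941732, -216.6360689724953], [-0.7126573966149122, 0.3354887583440826, -0.6160898701283777, 1333.2183189109576], [0.0, 0.0, 0.0, 1.0]]
top 546.9694925635034 546.9694925635034 320.63959957314904 233.0068024527968 0.03978826886150335 [[0.0013713846520794098, -0.9999957177988854, -0.002585282968680163, 63.32231323057613], [-0.9816931651063512, -0.0008538706742421184, -0.19046732131351624, 616.8361413878124], [0.19046429819682908, 0.002799158581391219, -0.9816901322839228, 1237.8528834563797], [0.0, 0.0, 0.0, 1.0]]
wrist 335.44031000834565 335.44031000834565 317.2057435605039 237.71859478385343 -0.016573231328547277 [[0.4021959695188297, 0.9155524055839167, -0.0014814628964951628, -599.1596165222792], [0.8839704343795314, -0.3878998694824667, 0.26101716878080916, -33.88306778224065], [0.23840023751177924, -0.10628962265898947, -0.965333021743967, 378.87112809144696], [0.0, 0.0, 0.0, 1.0]]
```

View pics/top0.png

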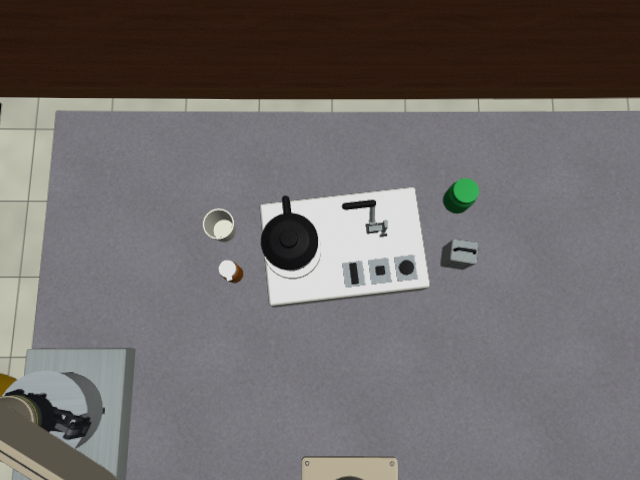

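View pics/scene0.png

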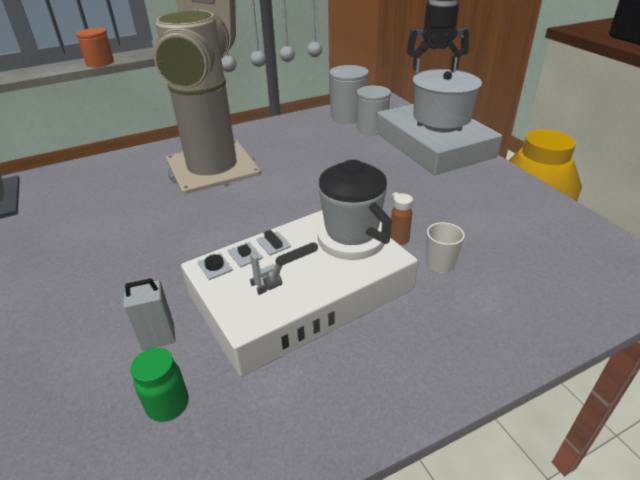

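The top view shows the bar key at about (353,273), the square at (380,270), the round at (406,267), the lever crossbar from (345,206) to (375,203), and the catch near (380,230). Next I'll measure the machine pose.

```bash
cat > h.py <<'E'
import numpy as np,cv2,pickle
def ray(d,u,v):
    K=np.array([[d["fx"],0,d["cx"]],[0,d["fy"],d["cy"]],[0,0,1.]])
    x,y=(u-d["cx"])/d["fx"],(v-d["cy"])/d["fy"]
    p=np.array([x,y]);q=p.copy()
    for _ in range(20): q=p/(1+d["k1"]*(q@q))
    V=np.array(d["view"]);R,t=V[:3,:3],V[:3,3]
    return -R.T@t, R.T@np.array([q[0],q[1],1])
def onz(d,u,v,z):
    c,r=ray(d,u,v);return c+r*(z-c[2])/r[2]
def proj(d,P):
    V=np.array(d["view"]);p=V[:3,:3]@P+V[:3,3];q=p[:2]/p[2];q=q*(1+d["k1"]*(q@q))
    return q*d["fx"]+[d["cx"],d["cy"]]
E
python3 - <<'E'
from h import *
d=pickle.load(open("pics/top0.pkl","rb"));f=d["frame"]
# keys: dark blobs
m=(f.max(2)<55).astype(np.uint8); m[:, :335]=0;m[:,425:]=0;m[:250]=0;m[300:]=0
n,l,st,c=cv2.connectedComponentsWithStats(m)
for i in range(1,n):
    if st[i,4]>20: print("key",st[i],c[i],onz(d,*c[i],103.5).round(1))
m=(f.min(2)>180).astype(np.uint8); m[:, :250]=0;m[:,440:]=0;m[:180]=0;m[320:]=0
cs,_=cv2.findContours(m,0,2);h=cv2.convexHull(max(cs,key=cv2.contourArea))
P=np.array([onz(d,*p[0],85)[:2] for p in h],np.float32)
print(cv2.minAreaRect(P),cv2.boxPoints(cv2.minAreaRect(P)))
im=cv2.resize(f[185:310,250:450],None,fx=4,fy=4,interpolation=cv2.INTER_CUBIC);cv2.imwrite("pics/crop.png",im)
E
```

```text
key [399 261  15  13 149] [405.85234899 266.99328859] [ 530.2 -128.7  103.5]
key [350 263   9  21 128] [353.640625  273.1015625] [516.1 -10.7 103.5]
key [376 266   9   9  66] [379.87878788 269.98484848] [523.3 -70.  103.5]
((584.8299560546875, 12.049484252929688), (233.83160400390625, 365.29388427734375), 6.683300495147705) [[ 447.452    179.84845]
 [ 489.9653  -182.9631 ]
 [ 722.2079  -155.74948]
 [ 679.6946   207.06207]]
```

View pics/crop.png

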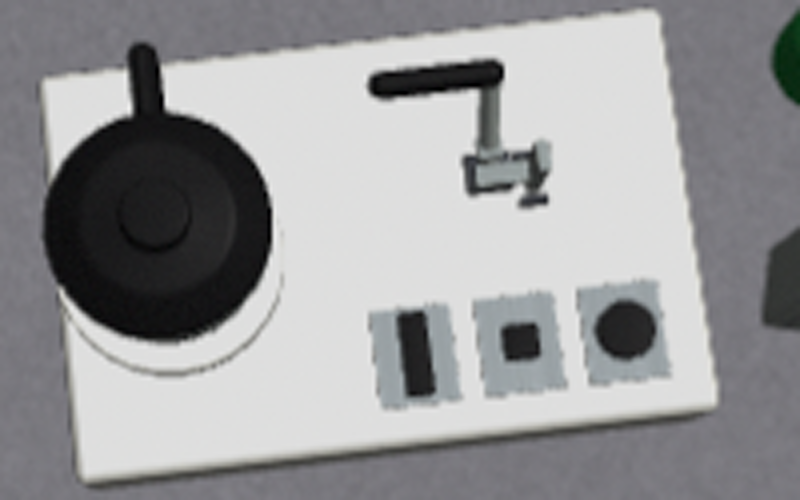

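```bash
cat >> h.py <<'E'
TH=np.radians(6.8);O=np.array([584.,12.6])
def M(x,y,z): return np.array([O[0]+x*np.cos(TH)-y*np.sin(TH),O[1]+x*np.sin(TH)+y*np.cos(TH),z])
E
python3 - <<'E'
from h import *
t=pickle.load(open("pics/top0.pkl","rb"));s=pickle.load(open("pics/scene0.pkl","rb"));w=pickle.load(open("pics/wrist0.pkl","rb"))
V=np.array(w["view"]);c=-V[:3,:3].T@V[:3,3];print("wcam",c,"fwd",V[2,:3])
pts=dict(rnd=(-70,-135,103.5),sq=(-70,-75,103.5),bar=(-70,-15,103.5),catch=(24,-94,159),grip=(71,-36,168),stemtop=(71,-70,168),barend=(71,-10,168),hinge=(30,-70,93))
ft=t["frame"].copy();fs=s["frame"].copy()
for k,p in pts.items():
    P=M(*p);print(k,P.round(1))
    for d,f in((t,ft),(s,fs)):
        a=proj(d,P);cv2.circle(f,tuple(int(round(q)) for q in a),1,(0,0,255),-1)
cv2.imwrite("pics/ov.png",np.hstack([cv2.resize(ft[180:310,330:440],None,fx=3.5,fy=3.5),cv2.resize(fs[190:320,180:290] if 0 else fs[210:340,180:335-45],None,fx=3.5,fy=3.5)]))
E
```

```text
wcam [180.60824609 575.68885991 373.69324061] fwd [ 0.23840024 -0.10628962 -0.96533302]
rnd [ 530.5 -129.7  103.5]
sq [523.4 -70.2 103.5]
bar [516.3 -10.6 103.5]
catch [619.  -77.9 159. ]
grip [658.8 -14.7 168. ]
stemtop [662.8 -48.5 168. ]
barend [655.7  11.1 168. ]
hinge [622.1 -53.4  93. ]
```

View pics/ov.png

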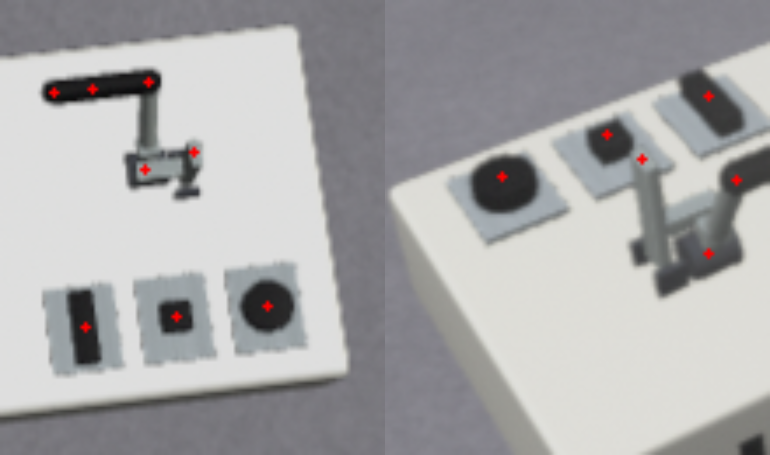

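The projected model points land on the features in both views, so the pose holds: yaw 6.8°, round key on the right, bar key on the left. Moving to above the round key.

```bash
python3 -m pendant '[0,0,35,0,40, 0,0,35,0,0, 10,-24,20,-0.1,0, 16,-37,0,-0.115,0, 16,-37,0,-0.115,0, 16,-37,0,-0.115,0, 16,-37,0,-0.115,0, 16,-37,0,-0.115,0, 16,-37,0,-0.115,0, 16,-37,0,-0.115,0, 16,-37,0,-0.115,0, 0,0,0,0,0]' 30
```

```text
time: 1.15
tool_pos: [378.1, 213.5, 317.4]
tcp_rot: [-179.5, -0.1, 95.3]
ft_force: [-0.4, 0.6, 0.2]
finger_gap: 0.2
```

```bash
python3 -m pendant '[16,-37,0,0.026,0, 16,-37,0,0,0, 16,-37,0,0,0, 16,-37,0,0,0, 16,-37,0,0,0, 16,-37,0,0,0, 16,-37,-20,0,0, 16,-37,-20,0,0, 14,-30,-30,0,0, 0,0,-30,0,0, 0,0,-30,0,0, 0,0,0,0,0]'
```

```text
time: 2.15
tool_pos: [514.9, -116.1, 190.2]
tcp_rot: [-179.8, -0.1, 96.6]
ft_force: [-1.1, 0.9, -1.6]
finger_gap: -0.1
```

```bash
python3 -m pendant '[15.6,-13.6,-20,0,0, 0,0,-25,0,0, 0,0,-15,0,0, 0,0,0,0,0, 0,0,0,0,0]'
```

```text
time: 2.57
tool_pos: [531.5, -129.4, 132.3]
tcp_rot: [-179.8, -0.1, 96.7]
ft_force: [0.0, 0.1, 0.4]
finger_gap: 0.0
```

```bash
python3 -m pendant '[-1,0,-14,0,0, 0,0,-10,0,0, 0,0,0,0,0, 0,0,0,0,0]'; python3 -m pendant '[0,0,-6,0,0, 0,0,-4,0,0, 0,0,-2,0,0, 0,0,0,0,0]'
```

```text
time: 2.9
tool_pos: [533.3, -129.2, 112.1]
tcp_rot: [179.8, 0.1, 96.8]
ft_force: [0.8, -0.6, 0.3]
finger_gap: 0.1
time: 3.23
tool_pos: [534.5, -129.4, 101.2]
tcp_rot: [179.7, 0.1, 96.8]
ft_force: [-1.5, 0.6, 2.7]
finger_gap: 0.1
```

```bash
python3 -m pendant '[-2,0,-3,0,0, 0,0,-2.5,0,0, 0,0,-1,0,0, 0,0,0,0,0]'
```

```text
time: 3.57
tool_pos: [533.7, -129.7, 98.0]
tcp_rot: [179.5, 0.2, 96.8]
ft_force: [-1.2, 0.6, 3.6]
finger_gap: 0.1
```

```bash
python3 -m pendant '[0,0,-2.5,0,0, 0,0,-2,0,0, 0,0,-1,0,0, 0,0,0,0,0]'
```

```text
time: 3.9
tool_pos: [534.1, -129.9, 98.3]
tcp_rot: [179.4, 0.3, 96.8]
ft_force: [-1.5, 0.5, 4.3]
finger_gap: 0.2
```

```bash
python3 -m pendant '[-2,0,-5,0,0, 0,0,-5,0,0, 0,0,-5,0,0]'
```

```text
time: 4.15
tool_pos: [535.0, -130.2, 96.7]
tcp_rot: [179.1, 0.4, 96.8]
ft_force: [-28.4, 8.1, 50.1]
finger_gap: -0.1
```

Bottomed out at 50 N, so the key is fully down. Releasing it.

```bash
python3 -m pendant '[0,0,6,0,0, 0,0,12,0,0, 0,0,15,0,0, 0,0,0,0,0, 0,0,0,0,0]'
```

```text
time: 4.57
tool_pos: [534.7, -130.5, 133.5]
tcp_rot: [179.0, 0.5, 96.8]
ft_force: [0.5, 0.6, -0.6]
finger_gap: -0.3
```

```bash
python3 -m pendant '[-5,33,3,0,0, -5,33,0,0,0, -5,33,0,0,0, -3,21,0,0,0, 0,0,0,0,0, 0,0,0,0,0]'
python3 - <<'E'
from bench import viewer
import cv2
d=viewer.snapshot("top");cv2.imwrite("pics/t1.png",cv2.resize(d["frame"][180:320,320:450],None,fx=4,fy=4))
E
```

```text
time: 5.07
tool_pos: [512.5, -7.7, 129.4]
tcp_rot: [179.4, 0.4, 96.6]
ft_force: [-1.1, -0.6, -0.5]
finger_gap: -0.3
```

View pics/t1.png

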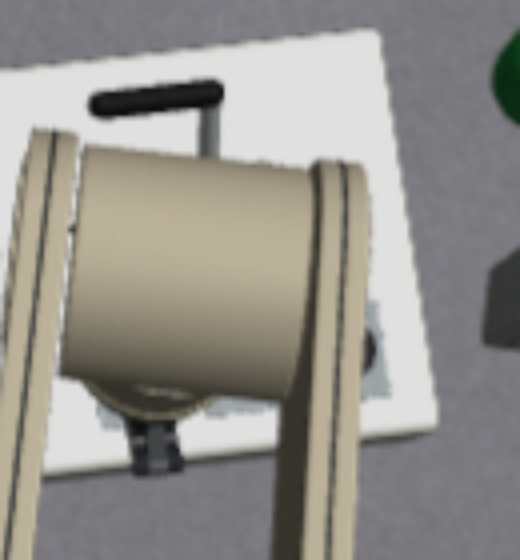

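The arm hides the keys from the top camera. Round key edge visible at picture (368,350). I'll carry on by position and force.

```bash
python3 -m pendant '[2,-2,-10,0,0, 0,0,-10,0,0, 0,0,-5,0,0, 0,0,0,0,0]'
```

```text
time: 5.45
tool_pos: [514.8, -13.2, 100.3]
tcp_rot: [179.4, 0.4, 96.4]
ft_force: [0.2, 2.1, 3.2]
finger_gap: -0.2
```

```bash
python3 -m pendant '[0,0,-3,0,0, 0,0,-4,0,0, 0,0,-4,0,0, 0,0,-4,0,0]'
```

```text
time: 5.78
tool_pos: [515.8, -13.7, 96.9]
tcp_rot: [179.5, 0.3, 96.3]
ft_force: [-22.5, 4.8, 38.1]
finger_gap: -0.3
```

```bash
python3 -m pendant '[0,0,-2,0,0, 0,0,6,0,0, 0,0,20,0,0, 0,0,35,0,0, 0,0,40,0,0, 0,0,40,0,0, 0,0,0,0,0, 0,0,0,0,0]'
```

```text
time: 6.45
tool_pos: [513.4, -16.4, 244.0]
tcp_rot: [179.7, 0.3, 96.0]
ft_force: [0.1, 0.3, -1.1]
finger_gap: -0.1
```

```bash
python3 -m pendant '[32,-12,0,0,0, 32,-12,0,0,0, 30,-12,0,0,0, 0,0,0,0.014,0, 0,0,0,0,0]'
```

```text
time: 6.87
tool_pos: [609.2, -55.0, 238.6]
tcp_rot: [179.9, 0.3, 96.8]
ft_force: [-0.6, 0.3, 0.4]
finger_gap: -0.2
```

```bash
python3 -m pendant '[-2,3,-30,0,0, 0,0,-25,0,0, 0,0,-15,0,0, 0,0,0,0,0, 0,0,0,0,0]'
python3 - <<'E'
from bench import viewer
import cv2
for n in("scene","wrist"):
    d=viewer.snapshot(n);cv2.imwrite(f"pics/{n}2.png",cv2.resize(d["frame"][150:370,150:450],None,fx=2.5,fy=2.5) if n=="scene" else d["frame"])
E
```

```text
time: 7.28
tool_pos: [604.1, -52.3, 162.8]
tcp_rot: [-179.9, 0.2, 96.7]
ft_force: [-0.0, 0.3, 0.5]
finger_gap: 0.2
```

View pics/scene2.png

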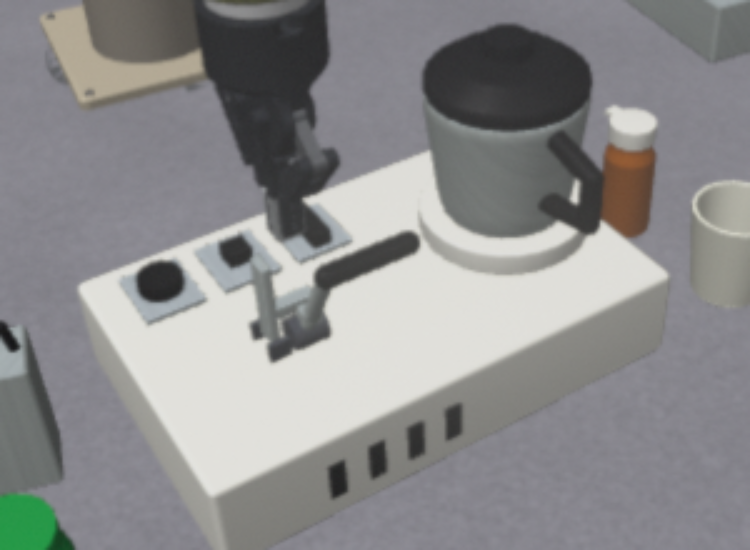

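View pics/wrist2.png

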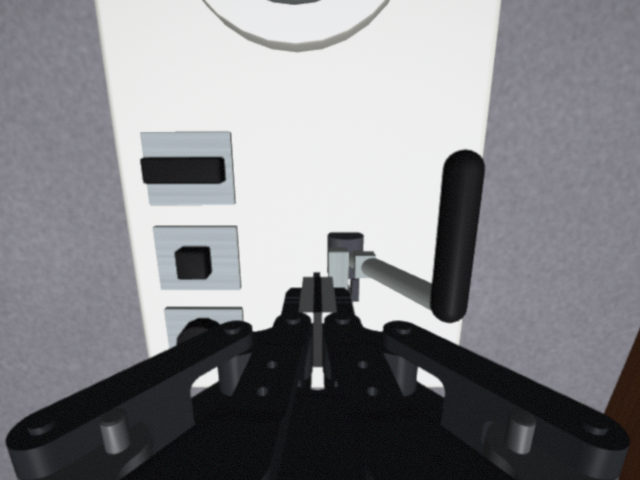

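Run:
```python
from h import *
from bench import sensors
s=pickle.load(open("pics/scene0.pkl","rb"))
p=sensors.sense()["tool_pos"];print(p)
for P in (p,M(24,-94,159),M(15,-68,145)):
    print((proj(s,P)-[150,150])*2.5)
```

```text
[604.69046763 -52.37731977 163.76411599]
[286.90482645 233.24429304]
[258.38171985 262.43164985]
[289.78025608 257.57489009]
```

The scene view puts the fingertip at picture (287,233), where the state predicts, with the catch still upright at (258,262). Lowering, then pushing to the machine's right.

```bash
python3 -m pendant '[4,0,-10,0,0, 0,0,-8,0,0, 0,0,0,0,0, 0,0,0,0,0]'
```

```text
time: 7.72
tool_pos: [611.6, -52.7, 149.1]
tcp_rot: [179.6, 0.4, 96.7]
ft_force: [0.5, -0.7, 0.3]
finger_gap: 0.1
```

```bash
python3 -m pendant '[-3,-8,-3,0,0, 0,-8,0,0,0, 1,-10,0,0,0, 1,-10,0,0,0, 1,-10,0,0,0, 1,-10,0,0,0, 1,-10,0,0,0, 0,-8,0,0,0, 0,0,0,0,0]'
python3 - <<'E'
from bench import viewer
import cv2
d=viewer.snapshot("scene");cv2.imwrite("pics/s3.png",cv2.resize(d["frame"][150:370,150:450],None,fx=2.5,fy=2.5))
E
```

```text
time: 8.47
tool_pos: [614.4, -136.9, 147.5]
tcp_rot: [179.5, 0.5, 96.6]
ft_force: [-0.2, 0.3, -0.5]
finger_gap: 0.3
```

View pics/s3.png

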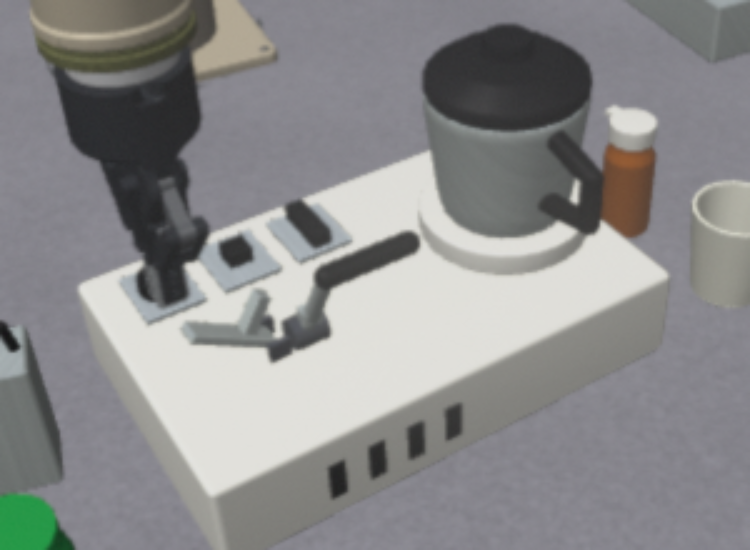

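The catch now lies open to the right (tip at picture (190,330)), and both keys are up. Moving above the crossbar with the fingers part open.

```bash
python3 -m pendant '[0,0,35,0,0, 0,0,35,0,20, 0,0,30,0,50, 11,30,0,0,50, 11,30,0,0,50, 11,30,0,0,50, 10,26,0,0,50, 0,0,0,0,50, 0,0,0,0,50]'
```

```text
time: 9.27
tool_pos: [656.3, -13.0, 252.0]
tcp_rot: [179.5, 0.2, 96.5]
ft_force: [-0.5, -0.5, -0.5]
finger_gap: 50.2
```

```bash
python3 -m pendant '[2,0,-25,0,50, 0,-2,-25,0,50, 0,0,-20,0,50, 0,0,0,0,50, 0,0,0,0,50]'
python3 - <<'E'
from bench import viewer
import cv2
d=viewer.snapshot("scene");cv2.imwrite("pics/s4.png",cv2.resize(d["frame"][150:370,150:450],None,fx=2.5,fy=2.5))
E
```

```text
time: 9.68
tool_pos: [658.1, -15.8, 181.9]
tcp_rot: [179.4, 0.3, 96.5]
ft_force: [-0.5, 0.6, 0.7]
finger_gap: 50.2
```

View pics/s4.png

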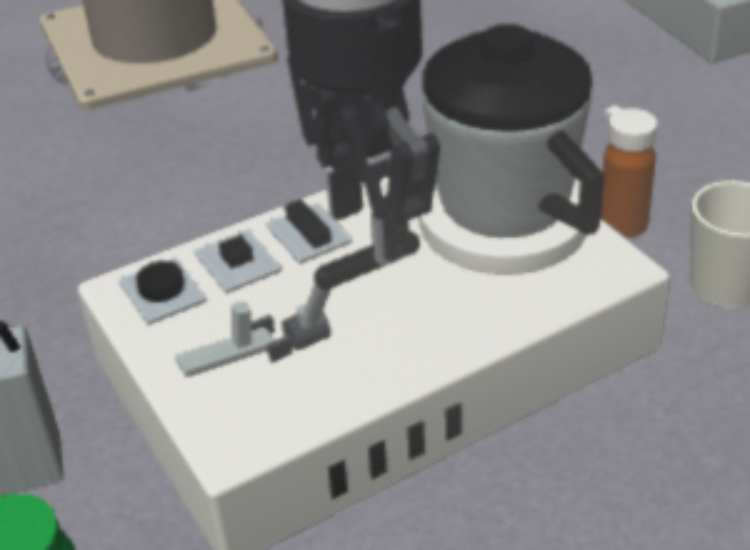

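The catch is flat, and the fingers straddle the bar around (390,230). Lowering and gripping.

```bash
python3 -m pendant '[0,0,-17,0,50, 0,0,-14,0,50, 0,0,-3,0,50, 0,0,0,0,50]' 30
```

```text
time: 10.07
tool_pos: [660.1, -17.6, 152.3]
tcp_rot: [179.0, 0.4, 96.4]
ft_force: [0.1, -0.4, 0.1]
finger_gap: 50.3
```

```bash
python3 -m pendant '[0,0,0,0,30, 0,0,0,0,15, 0,0,0,0,5, 0,0,0,0,5, 0,0,0,0,5, 0,0,0,0,5]' 30
```

```text
time: 10.57
tool_pos: [659.4, -18.1, 154.7]
tcp_rot: [179.1, 0.4, 96.4]
ft_force: [-0.1, -0.3, -2.8]
finger_gap: 15.2
```

Gripped (opening 15.2 mm on a 16 mm bar). Pulling along the arc.

```bash
python3 -m pendant '[-8,-1,3,0,5, -8,-1,3,0,5, -8,-1,1.5,0,5, -8,-1,1,0,5, -8,-1,0,0,5, -6,-0.7,0,0,5, 0,0,0,0,5]' 40
python3 - <<'E'
from bench import viewer
import cv2
d=viewer.snapshot("scene");cv2.imwrite("pics/s5.png",cv2.resize(d["frame"][150:370,150:450],None,fx=2.5,fy=2.5))
E
```

```text
time: 11.15
tool_pos: [622.0, -22.5, 168.7]
tcp_rot: [177.6, 0.5, 96.5]
ft_force: [4.4, -0.3, -10.0]
finger_gap: 14.3
```

View pics/s5.png

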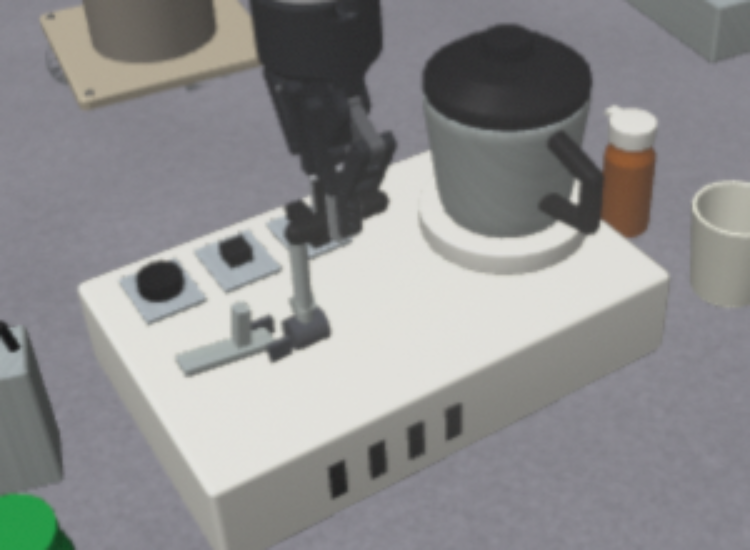

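The lever is near 0.46 rad. The bar has slid towards the fingertips, so I'll bring the hand down as I finish the pull.

```bash
python3 -m pendant '[0,0,-4,0,5, 0,0,-4,0,5, 0,0,-4,0,5, 0,0,0,0,5]' 40
```

```text
time: 11.53
tool_pos: [630.1, -21.6, 167.3]
tcp_rot: [176.4, 0.6, 96.6]
ft_force: [2.8, -2.6, -17.9]
finger_gap: 14.1
```

The tight grip resists the bar's rotation and each row re-references, so the lever creeps back. I'll loosen to 22 mm, lower, pull with the rear finger to the stop, then close again.

```bash
python3 -m pendant '[-3,0,-3,0,22, -3,0,-5,0,22, -3,0,-5,0,22, -3,0,-3,0,22]' 40
```

```text
time: 11.87
tool_pos: [625.4, -21.8, 158.6]
tcp_rot: [175.4, 0.8, 96.6]
ft_force: [7.1, 0.8, 4.6]
finger_gap: 22.1
```

```bash
python3 -m pendant '[-8,-1,0,0,22, -8,-1,-1,0,22, -8,-1,-1,0,22]' 40
```

```text
time: 12.12
tool_pos: [605.6, -24.2, 160.2]
tcp_rot: [174.7, 0.9, 96.6]
ft_force: [6.9, 1.2, -3.8]
finger_gap: 22.0
```

```bash
python3 -m pendant '[-6,-0.7,0,0,22, -6,-0.7,-1,0,22]' 40;python3 -m pendant '[-6,-0.7,-1,0,22, -5,-0.7,-1,0,22]' 40
```

```text
time: 12.28
tool_pos: [598.9, -25.2, 161.1]
tcp_rot: [173.9, 0.9, 96.6]
ft_force: [57.1, 5.0, -29.6]
finger_gap: 22.4
time: 12.45
tool_pos: [599.8, -25.1, 163.7]
tcp_rot: [172.2, 1.0, 96.6]
ft_force: [25.7, 3.3, -10.3]
finger_gap: 22.1
```

At the stop (force jumped to 57 N). Closing on the bar while keeping a small pull.

```bash
python3 -m pendant '[-2,0,-2,0,14, -2,0,-2,0,5, -2,0,-2,0,5, -2,0,-2,0,5]' 30
python3 - <<'E'
from bench import viewer,sensors
import cv2
d=viewer.snapshot("scene");cv2.imwrite("pics/s6.png",cv2.resize(d["frame"][150:370,150:450],None,fx=2.5,fy=2.5))
d=viewer.snapshot("top");cv2.imwrite("pics/t6.png",d["frame"])
s=sensors.sense();print(s["time"],s["tool_pos"],s["ft_force"],s["tcp_rot"],s["finger_gap"],s["qd"])
E
```

```text
time: 12.78
tool_pos: [603.7, -24.5, 164.6]
tcp_rot: [170.4, 1.2, 96.5]
ft_force: [8.0, 1.4, 3.3]
finger_gap: 15.0
12.8833 [603.70111633 -24.46175214 164.57610057] [7.05191082 0.12080524 3.29695934] [170.39424508   1.2048969   96.54144266] 14.799147039945533 [-0.12656283  0.28662296 -0.25345681  0.01002659  0.24044053  0.05374969]
```

View pics/s6.png

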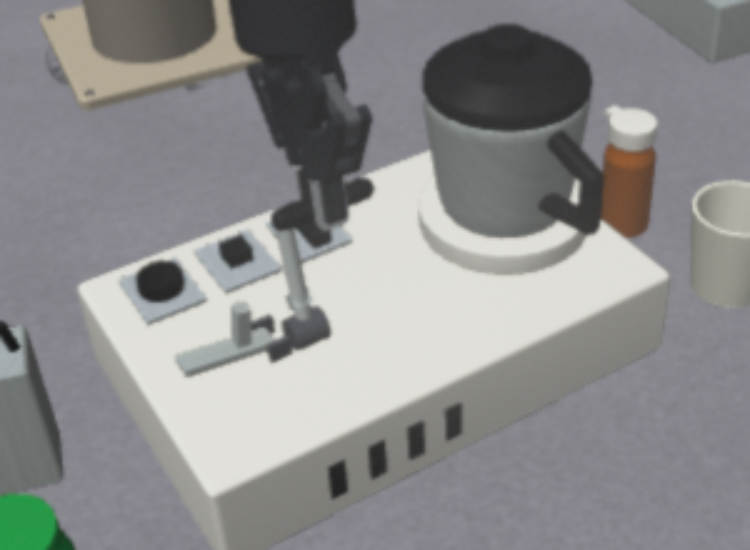

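View pics/t6.png

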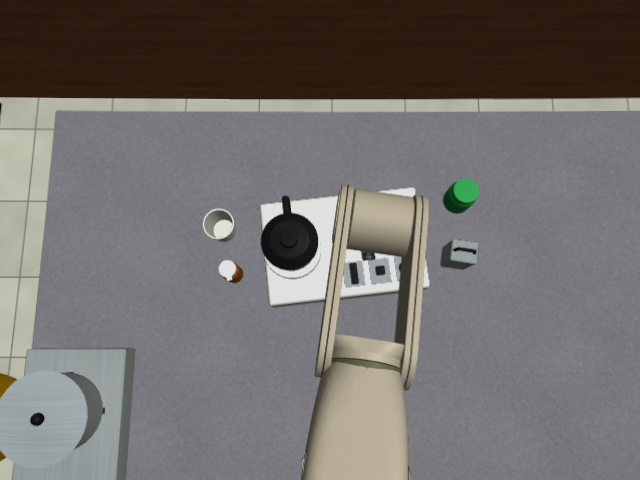

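```bash
python3 - <<'E'
from h import *
s=pickle.load(open("pics/scene0.pkl","rb"))
for a in (.4,.5,.55,.6,.65,.7):
    l=.5-a;x=30+85*np.sin(l);z=93+85*np.cos(l)
    print(a,*[((proj(s,M(x,y,z))-150)*2.5).round(0) for y in(-70,-10)],M(x,-36,z).round(1))
E
python3 - <<'E'
import cv2
f=cv2.imread("pics/s6.png");cv2.imwrite("pics/s6c.png",cv2.resize(f[150:350,180:420],None,fx=3,fy=3))
E
```

```text
0.4 [299. 238.] [380. 206.] [626.5 -18.6 177.6]
0.5 [293. 231.] [373. 199.] [618.1 -19.6 178. ]
0.55 [290. 228.] [370. 196.] [613.8 -20.1 177.9]
0.6 [287. 225.] [367. 194.] [609.6 -20.6 177.6]
0.65 [284. 222.] [364. 191.] [605.4 -21.1 177. ]
0.7 [281. 220.] [361. 189.] [601.3 -21.6 176.3]
```

View pics/s6c.png

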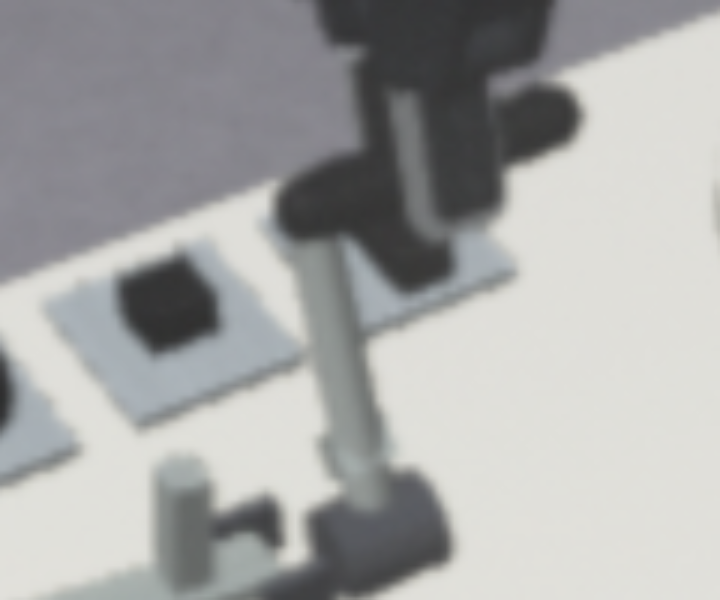

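The bar ends at picture (284,219) and (365,188) put the lever at about 0.68 rad. I'll hold with a slight pull and check that it stays put.

```bash
python3 -m pendant '[-3,0,-1,0,5, -3,0,-1,0,5, -3,0,-1,0,5, -3,0,-1,0,5]' 30;  python3 -m pendant '[-3,0,-1,0,5, -3,0,-1,0,5, -3,0,-1,0,5, -3,0,-1,0,5]' 30
```

```text
time: 13.22
tool_pos: [603.7, -24.6, 164.7]
tcp_rot: [168.7, 1.4, 96.5]
ft_force: [24.2, 0.2, -10.5]
finger_gap: 14.7
time: 13.55
tool_pos: [604.1, -24.5, 165.0]
tcp_rot: [167.0, 1.6, 96.4]
ft_force: [26.0, 1.2, -12.6]
finger_gap: 14.5
```

Run:
```python
from bench import viewer,sensors
import cv2
for i in range(16):
    d=viewer.snapshot("scene" if i%2 else "top")
    if i%2: f=d["frame"]
    s=sensors.sense()
    if i%3==0: print(s["time"],s["tool_pos"].round(2),s["ft_force"].round(1),s["tcp_rot"].round(1),round(s["finger_gap"],1),abs(s["qd"]).max().round(2))
cv2.imwrite("pics/s7.png",cv2.resize(f[150:370,150:450],None,fx=2.5,fy=2.5))
```

```text
13.6 [604.05 -24.54 164.99] [ 26.4   0.3 -12. ] [166.9   1.6  96.4] 14.9 0.76
13.75 [604.05 -24.51 164.99] [ 25.6   0.6 -11.5] [167.    1.6  96.4] 14.7 0.1
13.9 [604.03 -24.56 164.97] [ 24.7   0.2 -11.4] [167.    1.6  96.4] 14.6 0.11
14.05 [604.07 -24.53 165.02] [ 24.8   1.5 -12.4] [167.    1.6  96.4] 15.0 0.11
14.2 [604.06 -24.55 164.99] [ 25.6   1.  -11.8] [167.    1.6  96.4] 14.6 0.12
14.35 [604.03 -24.57 164.96] [ 25.6   0.1 -10.6] [167.    1.6  96.4] 14.8 0.1
```

View pics/s7.png

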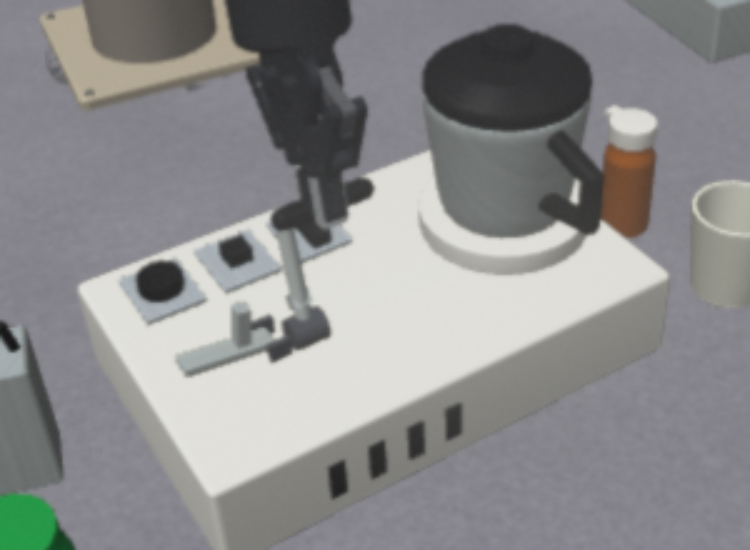

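The hold is steady: the TCP stays within 0.1 mm, the bar ends are still at (284,219) and (365,188), the catch is flat, and the keys are up. Handing in.

```bash
python3 -c "
from bench import job
print(job.hand_in())"
```

```text
the job is handed in; nothing more can be done
None
```

I finished the task in about 14.4 s and handed it in. I pressed and released the round key, then the bar key, flipped the catch open, and pulled the lever to its stop. I handed in with the fingers still holding it there.

**Last checks before hand-in:**
- **Lever:** I estimated about 0.68 rad from the scene picture, not a joint reading. Over the last 0.75 s the tool moved less than 0.1 mm, with a steady pull of about 25 N and the fingers closed on the bar at 14.7 mm.
- **Catch and keys:** the catch lay flat on its open side. The round and square keys were visibly up. The gripper partly hid the bar key, but it was up in the picture taken after the catch flip. The key presses bottomed out at 50 N (round) and 38 N (bar). I never lowered the tool over the square key.
- **Bystanders:** all four looked unmoved in the top picture taken at 12.8 s. I compared them by eye and did not measure them.

**What didn't go as planned:**
- My first tight grip resisted the bar's rotation and let the lever creep back. I loosened the fingers, pulled with the rear finger to the stop and gripped again.
- The force briefly reached 57 N at the stop, and the tool ended tilted about 13°.

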